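Shift the microscope selector into the third slot

TASK

The optics selector of the comparison microscope, the lever with the orange knob, has been left in the left-hand leg of its H-shaped gate. Push it with the fingertips along to the crossbar, straight across to the right and then forward, away from the robot, fully home in the third slot (the one marked with three red dots), without straying back into the fourth slot on the way. Do not take the knob or its stem between the fingers, leave the loose things around it where they stand, and finish clear of everything.

Things in the scene. Friction and masses are not known exactly. Their poses are not given: they have to be found in the camera images.
- console: Cream console fixed to the table, 200 (x) x 320 mm (y), deck 70 mm high, with a navy gate tower 112 x 96 mm at its centre. Origin: centre of its underside, below the gate's centre. x forward, away from the robot (yaw up to 0.35 rad either way); y left; z up. Three fixed dials 27 mm high stand on the deck at x = 60, y = -120, -75 and 120 mm.
- knob (a point): Centre of the lever's orange knob, an upright capsule 32 mm across, 58 mm long, on a steel stem 10 mm thick. The lever tilts about a pivot at (0, 0, 20) mm in the console's frame; the knob's centre is 185 mm from it. Upright, that is 205 mm above the table and the knob's lower end 176 mm. Site z runs up along the stem.
- foreaft (a joint): Fore-and-aft tilt f of the lever, rad: 0 in line with the crossbar, positive forward (away from the robot), about 0.30 against a leg's front end, -0.30 at its rear end. Stays where it is left; 2 to 3 N at the knob move it. The lever can go along the crossbar while f is within 0.04 of 0. Knob in the console's frame (c: crossways): x = 185 sin f, y = -185 cos f sin c, z = 20 + 185 cos f cos c (mm).
- crossways (a joint): Sideways tilt c of the lever, rad: 0 upright, positive to the right (the console's -y), about -0.2 in the left leg and 0.2 in the right leg, with 0.04 of play either way. Stays where it is left; 2 to 3 N at the knob move it.
- gate_mid (a point): Centre of the H gate, on its aluminium plate, 120 mm above the table; axes as the console's. Two legs along x at y = 20 mm (left) and -20 mm (right), ending at x = 37 and -37 mm, are joined by a crossbar along y at x = 0; all 18 mm wide. Slots: first front left (1 black dot), second rear left (2), third front right (3 red dots), fourth rear right (4 black dots); front is away from the robot.
- slot3 (a point): On the top of the gate plate, where the stem's axis passes when the lever is home in the third slot. Fixed to the console.
- case_mount: Loose bystander on the deck left of the gate: a brass cartridge case 12 mm across on a black disc 36 mm across, 34 mm high in all. Origin: centre of its underside; z up.
- pot: Loose bystander on the deck right of the gate: an aluminium pot with a white cap, 36 mm across, 35 mm high. Origin: centre of its underside; z up.
- objective: Loose bystander on the table left of the console: a black microscope objective, 36 mm across, 52 mm high, standing. Origin: centre of its underside; z up.
- gauge_block: Loose bystander on the table right of the console: a steel block 35 x 20 x 30 mm. Origin: centre of its underside; z up.
- adapter: Loose bystander on the table left of the console: a brass ring 52 mm across, 14 mm high. Origin: centre of its underside; z up.
- screwdriver: Loose bystander on the table right of the console: a screwdriver 150 mm long, lying. Origin: beneath its middle.

How it is judged:
On the way, in this order (a step that is already met when the one before it is completed fails the run):
1. the lever has come across the crossbar to the right (value of joint crossways above 0.14 rad and value of joint foreaft between -0.14 and 0.1 rad), for 0.05 s.
2. the lever is home in the third slot (value of joint crossways above 0.13 rad and value of joint foreaft above 0.26 rad), for 0.2 s.
At the end, for the whole second after the job is handed in: The lever stands still in the third slot: crossways above 0.13 rad (right leg) and foreaft above 0.26 rad (within about 0.04 rad, 7 mm at the knob, of the front stop) (all of step 2 and velocity of joint foreaft between -0.02 and 0.02 rad/s and velocity of joint crossways between -0.02 and 0.02 rad/s); the robot touches nothing.
It fails at once if the knob or stem was taken between the fingers (the grasp point within 8 mm of the lever's axis, between 60 mm below and 16 mm above the knob's centre, while the fingers touch it) (x of the grasp point in the frame of knob between -0.008 and 0.008 m and y of the grasp point in the frame of knob between -0.008 and 0.008 m and z of the grasp point in the frame of knob between -0.06 and 0.016 m and contact force between the fingers and foreaft above 0.3 N).
It fails at once if the lever strayed back into the fourth slot (foreaft below -0.14 in the right leg) (value of joint crossways above 0.1 rad and value of joint foreaft below -0.14 rad).
It fails at once if a loose bystander was shifted or lifted by more than 20 mm, or tipped over (distance of any of case_mount, pot, objective, gauge_block, adapter, screwdriver from where it was at the start of the episode above 0.02 m or angle between any of case_mount, pot, objective, gauge_block, adapter's own z axis and vertical above 0.4 rad).
It also fails if it takes over 48 s, if anything falls off the work surface, if the arm or the gripper's body presses on something with over 40 N, if the wrist force passes 120 N, or if a joint passes its speed limit or range.

ROBOT

A 6-joint arm with a two-finger parallel gripper is mounted at the origin on the work surface. World frame = base frame: x ahead of the robot, y to its left, z up, the work surface at z = 0. Lengths are in m, angles in rad, forces in N, time in s.
With the tool pointing down it reaches from about 0.35 to 0.85 m from the base axis. Payload 8.1 kg.
Tool frame: the origin (TCP) lies midway between the tips of the shut fingers; the grasp point (between the pads) lies 19 mm behind it; z points along the fingers, y is the direction in which the jaws open and shut (so a half turn about z gives the same grasp; the last joint's range is limited). The gripper opens to 85 mm and grips with 20 to 120 N. Pads are 22 mm wide; open, the fingers measure 114 mm over their backs; the gripper's body (76 mm by 85 mm) begins 54 mm behind the grasp point. The pads swing forward as they close: fully open they stand 13 mm farther back than shut.
Start: joints at [-1.305, 0.13, 1.488, -0, 1.523, -0.085], TCP at [0.206, -0.563, 0.231] pointing down, gripper open.
Joint ranges: [-2.96, 2.96], [-0.89, 2.26], [0.02, 2.5], [-1.34, 4.48], [0, 2.73], [-2.66, 2.66]. Speed limits (rad/s): [2.39, 2.39, 2.79, 3.14, 3.14, 3.14].

INTERFACE

Orientations are given as a 3x3 rotation matrix whose columns are the frame's x, y, z axes.
In Python, from plant import r gives the robot as it stands. The module is installed in compiled form; this text tells all that it offers.
- The arm moves only by the tool move_arm, never from a script. Its argument "series" is a list of rows, each a list of 5 numbers: the shift along the tool's x, y, z in cm, then the turn about the tool's z in degrees, then the finger opening in cm, from 0 to 8.54. In form: [[x, y, z, turn, claw], ...]. A call has 1 to 10 rows; each row is the pose to reach, as a shift and turn from the pose commanded when the call began, along the tool's axes at that moment; what a row does not reach only later rows make up. A row lasts 1/8 s, in which the tool goes at most 62.5 mm and 10.7 degrees, less where a joint would pass 70% of its speed; a pose out of reach is approached as far as the arm can. A call with a gripper value outside its range is refused whole. The fingers move at their own pace and stop on an object; "force" is the grip in N (left out, the last holds). Time passes only in rows, so rows that repeat a pose let the fingers close. It gives the time, the measured TCP pose, the force and the opening at its end, in the units of the state.
- r.state(): the state, without advancing time (a new reading comes with each control period).
- r.camera(name): name is "scene" or "top"; returns a dict with "frame" (384x512x3 uint8, red, green, blue), "depth" (384x512 float32, m along the optical axis (not along the pixel's ray), 0 where there is no reading), "intrinsics" (3x3 intrinsics, pixels), "R" (3x3) and "t" (3): a world point X has camera coordinates R X + t. Camera axes: x right, y down, z forward; pixel columns grow to the right and rows downward; lengths in m; the calibration is good to about 2 mm. A picture is of the moment at which its call begins.
- r.finish_job(): hands the job in, once; it reports no verdict.
The state is a dict: "t": time; "qpos": joint angles; "qvel": joint speeds; "effort": joint torques, N m; "ee_pos": TCP position; "ee_rot": TCP orientation; "wrist_force": force on the tool from outside, world axes, zero at the start; "wrist_torque": the same for the moment, N m; "opening": finger opening in m.
Only numpy, scipy, OpenCV 4.12 (cv2) and the standard library are available. Lean on these libraries where they do the work, as an engineer would, in place of code of your own. Each camera call takes 0.05 s, during which the arm holds its last target.

## Working session

There is one attempt and no reset: what is moved stays moved. The work goes in short steps, Python scripts to look and compute and a tool call to move; the robot and the scene stay as the last step left them, time stands still between calls to the robot, and variables do not carry over. Pictures are saved under pics/ and viewed, and the job is handed in when it is done.

Besides the shell and the picture viewer there is one more tool, called after ">>>" by a JSON object that holds its "op" and its "data". move_arm: Moves the arm, as the interface text tells. Its arguments: {"type":"object","properties":{"series":{"type":"array"},"force":{"type":"number"}},"required":["series"]}

```bash
mkdir -p pics; ls
cat > h.py <<'E'
from plant import r
import numpy as np, cv2
def shot(n,tag):
    c=r.camera(n); cv2.imwrite(f'pics/{tag}.png',c['frame'][:,:,::-1]); return c
def pts(c):
    K=np.array(c['intrinsics']);d=c['depth'];v,u=np.mgrid[:d.shape[0],:d.shape[1]]
    P=np.stack([(u-K[0,2])/K[0,0]*d,(v-K[1,2])/K[1,1]*d,d],-1)
    W=(P-np.array(c['t']))@np.array(c['R'])
    W[d==0]=np.nan
    return W
E
python3 - <<'E'
from h import *
s=r.state();print(s['t'],s['ee_pos'],s['ee_rot'],s['opening'])
for n in('scene','top'):
    c=shot(n,n+'0'); np.savez(n+'0.npz',**c)
    W=pts(c); hsv=cv2.cvtColor(c['frame'],cv2.COLOR_RGB2HSV)
    print(n,'cam',-np.array(c['R']).T@c['t'],np.array(c['R'])[2])
    m=cv2.inRange(hsv,(5,150,120),(20,255,255))
    k,l,st,ce=cv2.connectedComponentsWithStats(m)
    for i in range(1,k):
        if st[i,4]>30:
            p=W[l==i];print(st[i],ce[i].round(1),np.nanmedian(p,0).round(3),np.nanmin(p,0).round(3),np.nanmax(p,0).round(3))
E
```

```text
pics
0.0 [ 0.20608177 -0.56290582  0.23024595] [[ 9.39099360e-01  3.43645405e-01 -4.76593582e-04]
 [ 3.43645696e-01 -9.39097684e-01  1.78221613e-03]
 [ 1.64882453e-04 -1.83745736e-03 -9.99998298e-01]] 0.0853506013349435
scene cam [ 1.07072736 -0.39149803  0.94703231] [-0.51583794  0.37085656 -0.77225426]
[436 104   9   6  38] [440.  106.6] [0.62  0.592 0.178] [0.609 0.578 0.171] [0.628 0.61  0.181]
[252 152  10   8  63] [256.7 155.7] [0.495 0.031 0.224] [0.483 0.02  0.216] [0.503 0.043 0.231]
top cam [0.43915226 0.02024005 1.05058419] [ 0.13350558 -0.02837215 -0.99064185]
[228 219  15  14 164] [235.1 225.6] [0.489 0.034 0.226] [0.477 0.021 0.218] [0.501 0.047 0.231]
```

View pics/scene0.png

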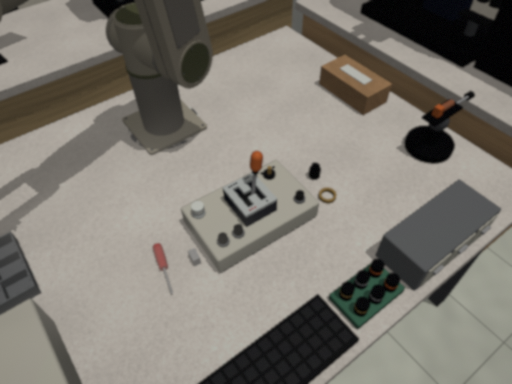

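View pics/top0.png

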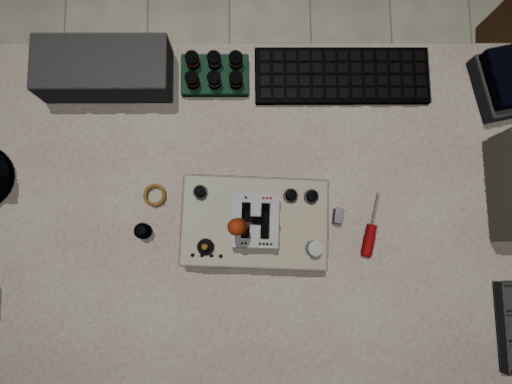

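The top view shows the console upright in the image, with corners near (183,177) and (328,270). The orange knob is at (236,226), left leg, and the white gate plate is around (256,221). Next I measure the console frame.

```bash
cat > m.py <<'E'
from h import *
c=dict(np.load('top0.npz'));W=pts(c);z=W[...,2]
K=c['intrinsics'];R=c['R'];t=c['t']
o=-R.T@t
def ray(u,v,h):
    d=R.T@np.array([(u-K[0,2])/K[0,0],(v-K[1,2])/K[1,1],1]);return o+d*(h-o[2])/d[2]
def rect(m,h,name):
    k,l,st,ce=cv2.connectedComponentsWithStats(m.astype(np.uint8))
    i=1+np.argmax(st[1:,4]);cs,_=cv2.findContours((l==i).astype(np.uint8),0,2)
    q=max(cs,key=cv2.contourArea)[:,0].astype(float)
    q=np.array([ray(u,v,h)[:2] for u,v in q])
    rr=cv2.minAreaRect((q*1000).astype(np.float32));print(name,st[i],rr);return rr
sub=np.zeros(z.shape,bool);sub[150:300,150:350]=1
rect(sub&(z>.05)&(z<.1)|sub&(z>.1),.07,'deck')
rect(sub&(z>.105)&(z<.13),.12,'plate')
hsv=cv2.cvtColor(c['frame'],cv2.COLOR_RGB2HSV)
m=cv2.inRange(hsv,(0,150,120),(9,255,255))
k,l,st,ce=cv2.connectedComponentsWithStats(m)
for i in range(1,k): print('red',st[i],ce[i],ray(*ce[i],.12).round(4))
big=cv2.resize(c['frame'][160:280,170:340,::-1],None,fx=4.7,fy=4.7,interpolation=cv2.INTER_CUBIC)
cv2.imwrite('pics/crop0.png',big)
print(W[190:262:8,256].round(3))
# knob from two views: centre of pixel mask rays
L=[]
for n in('scene','top'):
    a=dict(np.load(n+'0.npz'));h=cv2.cvtColor(a['frame'],cv2.COLOR_RGB2HSV)
    mm=cv2.inRange(h,(3,130,60),(20,255,255)); mm[:,:200]=0;mm[:,300:]=0
    k,l,st,ce=cv2.connectedComponentsWithStats(mm);i=1+np.argmax(st[1:,4])
    v,u=np.nonzero(l==i);print(n,st[i]);x,y,w,hh,_=st[i]
    uu,vv=x+w/2-.5,y+hh/2-.5
    Kk=a['intrinsics'];d=a['R'].T@np.array([(uu-Kk[0,2])/Kk[0,0],(vv-Kk[1,2])/Kk[1,1],1]);L.append((-a['R'].T@a['t'],d/np.linalg.norm(d)))
A=np.stack([L[0][1],-L[1][1]],1);s=np.linalg.lstsq(A,L[1][0]-L[0][0],rcond=None)[0]
print(L[0][0]+s[0]*L[0][1],L[1][0]+s[1]*L[1][1])
E
python3 m.py
```

```text
deck [  179   174   150    97 13543] ((506.70556640625, -5.9112396240234375), (317.8802185058594, 198.6756134033203), 87.29386138916016)
plate [ 231  192   49   57 1702] ((507.0076599121094, -5.949134826660156), (95.90420532226562, 112.11624145507812), 87.31687927246094)
red [263 198   1   1   1] [263. 198.] [ 0.5517 -0.0223  0.12  ]
red [267 198   1   1   1] [267. 198.] [ 0.5516 -0.0305  0.12  ]
red [270 198   1   1   1] [270. 198.] [ 0.5515 -0.0367  0.12  ]
red [363 224  13  32 256] [369.09765625 239.98046875] [ 0.4633 -0.2386  0.12  ]
[[ 0.575 -0.01   0.071]
 [ 0.552 -0.008  0.119]
 [ 0.535 -0.008  0.121]
 [ 0.519 -0.008  0.118]
 [ 0.506 -0.009  0.071]
 [ 0.486 -0.007  0.119]
 [ 0.47  -0.007  0.118]
 [ 0.454 -0.007  0.121]
 [ 0.437 -0.008  0.068]]
scene [251 152  11  20 178]
top [228 219  19  16 255]
[0.48977818 0.03193879 0.19917806] [0.48890338 0.03061989 0.19911087]
```

View pics/crop0.png

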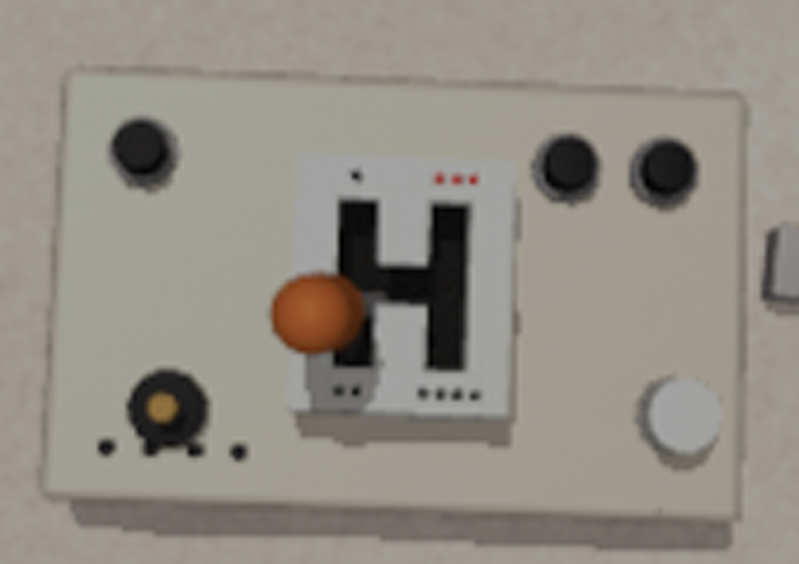

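>>> {"op": "move_arm", "data": {"series": [[3.4,-3.8,0,2.3,0],[7.6,-8.6,0,5,0],[11.8,-13.4,0,8,0],[16,-18.2,0,11,0],[20.2,-23,0,14,0],[24.4,-27.8,0,17,0],[28.6,-32.6,0,20,0],[32.8,-37.4,0,22.8,0],[36.5,-41.5,0,22.8,0],[38,-43,0,22.8,0]]}}

```text
t: 1.35
ee_pos: [0.4156, -0.0258, 0.231]
ee_rot: [[0.999, -0.043, -0.0], [-0.043, -0.999, 0.001], [-0.0, -0.001, -1.0]]
wrist_force: [0.1, 0.6, 0.5]
opening: -0.0002
```

```bash
cat > rel.py <<'E'
from h import *
Y=np.radians(-2.7);C=np.array([.507,-.006,0]);Rc=np.array([[np.cos(Y),-np.sin(Y),0],[np.sin(Y),np.cos(Y),0],[0,0,1]])
def tcp():
    s=r.state();p=Rc.T@(np.array(s['ee_pos'])-C);R=np.array(s['ee_rot'])
    print('t',round(s['t'],2),'tcp console mm',(p*1000).round(1),'yaw',np.degrees(np.arctan2(R[1,0],R[0,0])).round(2),'tilt',R[:,2].round(3),'F',(Rc.T@np.array(s['wrist_force'])).round(2),'open',round(s['opening'],4));return p
def knob(tag):
    L=[]
    for n in('scene','top'):
        a=shot(n,tag+n);h=cv2.cvtColor(a['frame'],cv2.COLOR_RGB2HSV)
        mm=cv2.inRange(h,(3,130,60),(20,255,255)); mm[:,:200]=0;mm[:,300:]=0
        k,l,st,ce=cv2.connectedComponentsWithStats(mm);i=1+np.argmax(st[1:,4]);x,y,w,hh,ar=st[i];print(n,st[i])
        K=a['intrinsics'];d=a['R'].T@np.array([(x+w/2-.5-K[0,2])/K[0,0],(y+hh/2-.5-K[1,2])/K[1,1],1]);L.append((-a['R'].T@a['t'],d/np.linalg.norm(d)))
    A=np.stack([L[0][1],-L[1][1]],1);s=np.linalg.lstsq(A,L[1][0]-L[0][0],rcond=None)[0]
    for i in(0,1):
        p=Rc.T@(L[i][0]+s[i]*L[i][1]-C);f=np.arcsin(p[0]/.185);cc=np.arctan2(-p[1],p[2]-.02);print('knob',(p*1000).round(1),'f',f.round(3),'c',cc.round(3))
E
python3 -c "
from rel import *
tcp()"
```

```text
t 1.35 tcp console mm [-90.4 -24.1 231. ] yaw -2.48 tilt [-0.     0.001 -1.   ] F [0.12 0.59 0.46] open -0.0002
```

>>> {"op": "move_arm", "data": {"series": [[0.5,-3,2,0,0],[1,-6,4.3,0,0],[1.8,-6,4.3,0,0],[2.5,-6,4.3,0,0],[2.5,-6,4.3,0,0]]}}

```text
t: 1.98
ee_pos: [0.444, 0.0288, 0.1892]
ee_rot: [[0.999, -0.048, 0.001], [-0.048, -0.999, -0.0], [0.001, 0.0, -1.0]]
wrist_force: [0.5, -0.1, 0.1]
opening: 0.0003
```

```bash
python3 -c "
from rel import *
tcp();knob('k1')"
```

```text
t 1.98 tcp console mm [-64.6  31.8 189.2] yaw -2.76 tilt [ 0.001 -0.    -1.   ] F [ 0.52 -0.06  0.07] open 0.0003
scene [251 152  11  20 178]
top [230  63   1   2   2]
knob [148.2 -73.1 407.5] f 0.929 c 0.186
knob [196.9  51.6 434.3] f nan c -0.124rel.py:15: RuntimeWarning: invalid value encountered in arcsin
  p=Rc.T@(L[i][0]+s[i]*L[i][1]-C);f=np.arcsin(p[0]/.185);cc=np.arctan2(-p[1],p[2]-.02);print('knob',(p*1000).round(1),'f',f.round(3),'c',cc.round(3))
```

View pics/k1scene.png

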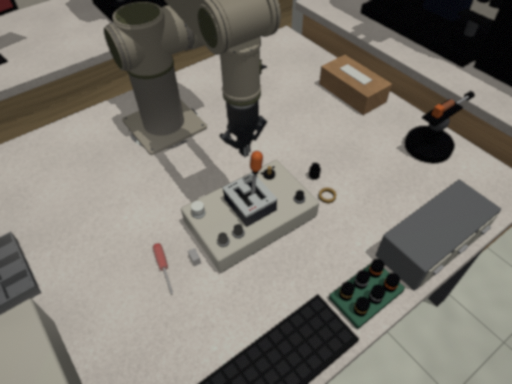

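Top view is now hidden by the arm. In the scene view the gripper is behind the knob, which is unmoved at about (256,161). I'll use the scene ray intersected with the lever's 185 mm sphere.

```bash
cat >> rel.py <<'E'
def k1(tag,n='scene'):
    a=shot(n,tag);h=cv2.cvtColor(a['frame'],cv2.COLOR_RGB2HSV)
    mm=cv2.inRange(h,(3,130,60),(20,255,255)); mm[:,:200]=0;mm[:,310:]=0;mm[:130]=0;mm[260:]=0
    k,l,st,ce=cv2.connectedComponentsWithStats(mm);i=1+np.argmax(st[1:,4]);x,y,w,hh,ar=st[i];print(n,st[i])
    K=a['intrinsics'];d=Rc.T@a['R'].T@np.array([(x+w/2-.5-K[0,2])/K[0,0],(y+hh/2-.5-K[1,2])/K[1,1],1]);d/=np.linalg.norm(d)
    o=Rc.T@(-a['R'].T@a['t']-C)-np.array([0,0,.02]);b=o@d;D=b*b-(o@o-.185**2);p=o+d*(-b-np.sqrt(max(D,0)))
    print('knob1',(p*1000).round(1),'f',np.arcsin(p[0]/.185).round(3),'c',np.arctan2(-p[1],p[2]).round(3),'D',D)
E
python3 -c "
from rel import *
k1('k1b')"
```

```text
scene [251 152  11  20 179]
knob1 [-17.9  36.4 180.5] f -0.097 c -0.199 D 0.011209386919174946
```

>>> {"op": "move_arm", "data": {"series": [[0.6,-0.4,0,0,0],[1.2,-0.4,0,0,0],[1.7,-0.4,0,0,0],[2.1,-0.4,0,0,0],[2.5,-0.4,0,0,0],[2.9,-0.4,0,0,0],[3.2,-0.4,0,0,0],[3.4,-0.4,0,0,0],[3.4,-0.4,0,0,0]]}}

```text
t: 3.25
ee_pos: [0.4773, 0.0321, 0.1882]
ee_rot: [[0.999, -0.047, -0.0], [-0.047, -0.999, 0.0], [-0.0, -0.0, -1.0]]
wrist_force: [-1.6, 0.3, 1.5]
opening: -0.0
```

```bash
python3 -c "
from rel import *
tcp();k1('k2')"
```

```text
t 3.25 tcp console mm [-31.5  36.7 188.2] yaw -2.7 tilt [-0.  0. -1.] F [-1.62  0.18  1.5 ] open -0.0
scene [253 154  13  21 206]
knob1 [ -6.2  37.4 181.1] f -0.033 c -0.204 D 0.012859522053406014
```

View pics/k2.png

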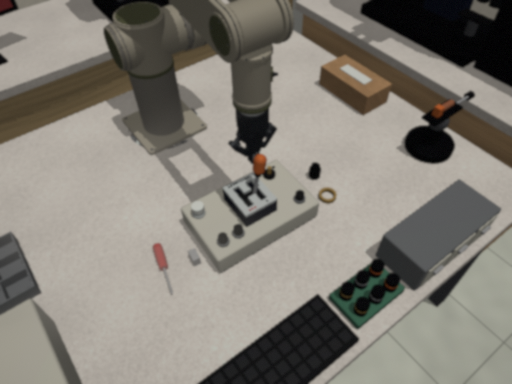

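The knob moved to (259,164), with the fingers right behind it and f ≈ -0.03. I push a little more, then back off.

>>> {"op": "move_arm", "data": {"series": [[0.3,0,0,0,0],[0.5,0,0,0,0],[0.5,0,0,0,0],[-1.5,0,0,0,0],[-2.5,0,0,0,0],[-2.5,-5,0,0,0],[-2.5,-7,0,0,0],[-2.5,-7,0,0,0]]}}

```text
t: 4.3
ee_pos: [0.4556, 0.1042, 0.1884]
ee_rot: [[0.999, -0.045, 0.001], [-0.045, -0.999, 0.0], [0.001, -0.0, -1.0]]
wrist_force: [0.4, -0.2, 0.2]
opening: -0.0002
```

```bash
python3 -c "
from rel import *
tcp();k1('k3');k1('k3t','top')"
```

```text
t 4.3 tcp console mm [-56.5 107.7 188.4] yaw -2.57 tilt [ 0.001  0.    -1.   ] F [ 0.42 -0.23  0.17] open -0.0002
scene [255 156  16  20 214]
knob1 [  2.2  42.1 180.1] f 0.012 c -0.229 D 0.013430749319809365
top [228 208  20  17 263]
knob1 [ -0.3  35.6 181.5] f -0.002 c -0.193 D 0.032559480939702734
```

View pics/k3t.png

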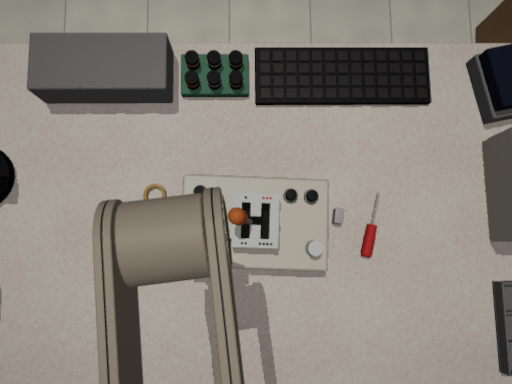

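The top view shows the knob at (237,216), in line with the crossbar (f≈0), with the arm clear on the left. Next I go to its left side and push it right.

>>> {"op": "move_arm", "data": {"series": [[3,0,0,0,0],[5.6,0,0,0,0],[5.6,2,0,0,0],[5.6,3,0,0,0],[5.6,3.6,0,0,0],[5.6,4.4,0,0,0],[5.6,5.2,0,0,0],[5.6,6,0,0,0],[5.6,6.8,0,0,0],[5.6,6.8,0,0,0]]}}

```text
t: 5.65
ee_pos: [0.509, 0.032, 0.1895]
ee_rot: [[0.999, -0.048, 0.002], [-0.048, -0.999, -0.0], [0.002, 0.0, -1.0]]
wrist_force: [-0.6, 1.8, 7.0]
opening: 0.0002
```

```bash
python3 -c "
from rel import *
tcp();k1('k4')"
```

```text
t 5.65 tcp console mm [  0.2  38.  189.5] yaw -2.72 tilt [ 0.002 -0.    -1.   ] F [-0.7   1.74  7.05] open 0.0002
scene [246 161  12  19 175]
knob1 [  2.9   9.2 184.7] f 0.015 c -0.05 D 0.017963029967592137
```

View pics/k4.png

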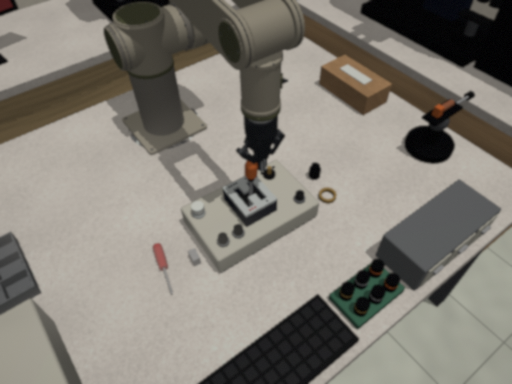

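The knob is at (252,170), about upright at c≈-0.05, but there is 7 N of vertical force. A finger knuckle is probably bearing on the knob's top as it rises. I raise the tool 12 mm and continue.

>>> {"op": "move_arm", "data": {"series": [[0,-0.2,-0.6,0,0],[0,-0.2,-1.2,0,0],[0,0.6,-1.2,0,0],[0,1.4,-1.2,0,0],[0,2.2,-1.2,0,0],[0,2.8,-1.2,0,0],[0,2.8,-1.2,0,0]]}}

```text
t: 6.58
ee_pos: [0.5069, 0.004, 0.2001]
ee_rot: [[0.999, -0.048, -0.0], [-0.048, -0.999, -0.0], [-0.0, 0.0, -1.0]]
wrist_force: [-0.7, 0.7, 0.8]
opening: -0.0004
```

```bash
python3 -c "
from rel import *
tcp();k1('k5')"
```

```text
t 6.58 tcp console mm [ -0.6  10.  200.1] yaw -2.75 tilt [-0. -0. -1.] F [-0.75  0.64  0.82] open -0.0004
scene [236 164  13  20 190]
knob1 [ -1.  -15.8 184.3] f -0.006 c 0.085 D 0.019920902286497233
```

>>> {"op": "move_arm", "data": {"series": [[0,0.6,0,0,0],[0,1.2,0,0,0],[0,1.7,0,0,0],[0,2.0,0,0,0],[0,2.0,0,0,0]]}}

```text
t: 7.25
ee_pos: [0.506, -0.0156, 0.2002]
ee_rot: [[0.999, -0.048, -0.0], [-0.048, -0.999, -0.0], [-0.0, 0.0, -1.0]]
wrist_force: [-0.3, 0.7, -0.7]
opening: 0.0
```

```bash
python3 -c "
from rel import *
tcp();k1('k6')"
```

```text
t 7.25 tcp console mm [ -0.6  -9.6 200.2] yaw -2.73 tilt [-0. -0. -1.] F [-0.34  0.66 -0.71] open 0.0
scene [229 169  13  19 182]
knob1 [ -0.6 -36.2 181.4] f -0.003 c 0.197 D 0.021512486931851038
```

View pics/k6.png

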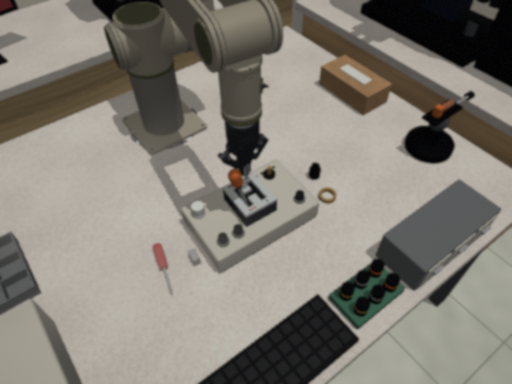

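The lever is across: knob at (235,178), c≈0.20, f≈0. Next I retreat left, go round behind it and push forward.

>>> {"op": "move_arm", "data": {"series": [[0,-1.2,0,0,0],[0,-2.2,0,0,0],[-3,-2.2,0,0,0],[-5.5,-2.2,0,0,0],[-5.5,0.5,0.7,0,0],[-5.5,2.7,1.3,0,0],[-4.5,2.7,1.3,0,0],[-4,2.7,1.3,0,0],[-4,2.7,1.3,0,0]]}}

```text
t: 8.43
ee_pos: [0.4654, -0.0396, 0.1875]
ee_rot: [[0.999, -0.046, 0.0], [-0.046, -0.999, 0.0], [0.0, -0.0, -1.0]]
wrist_force: [-0.0, -0.0, 0.5]
opening: -0.0001
```

```bash
python3 -c "
from rel import *
tcp();k1('k7')"
```

```text
t 8.43 tcp console mm [-40.  -35.6 187.5] yaw -2.64 tilt [ 0.  0. -1.] F [-0.01 -0.04  0.53] open -0.0001
scene [228 169  14  19 178]
knob1 [ -1.5 -37.1 181.2] f -0.008 c 0.202 D 0.02140074745245224
```

View pics/k7.png

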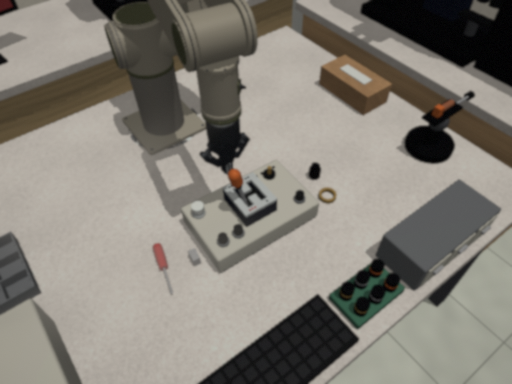

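The fingers are now right behind the knob at (235,178). I push forward toward TCP x≈+27.

>>> {"op": "move_arm", "data": {"series": [[0.8,0,0,0,0],[1.6,0,0,0,0],[2.4,0,0,0,0],[3.2,0,0,0,0],[4,0,0,0,0],[4.8,0,0.1,0,0],[5.5,0,0.2,0,0],[6.1,0,0.2,0,0],[6.5,0,0.2,0,0],[6.5,0,0.2,0,0]]}}

```text
t: 9.72
ee_pos: [0.5298, -0.0435, 0.185]
ee_rot: [[0.999, -0.047, -0.0], [-0.047, -0.999, -0.0], [-0.0, 0.0, -1.0]]
wrist_force: [-1.3, 1.1, -0.2]
opening: 0.0001
```

```bash
python3 -c "
from rel import *
tcp();k1('k8')"
```

```text
t 9.72 tcp console mm [ 24.5 -36.4 185. ] yaw -2.7 tilt [-0. -0. -1.] F [-1.38  0.99 -0.21] open 0.0001
scene [241 185  15  17 183]
knob1 [ 51.3 -33.3 174.6] f 0.281 c 0.188 D 0.03010734317252317
```

View pics/k8.png

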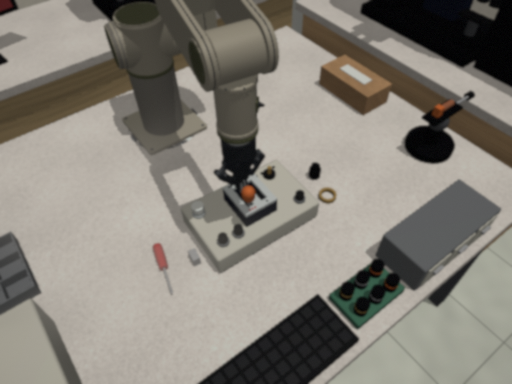

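The knob is at (248,193) with f≈0.28. I push a few millimetres more to feel the stop.

>>> {"op": "move_arm", "data": {"series": [[0.2,0,0,0,0],[0.4,0,0,0,0],[0.4,0,0,0,0]]}}

```text
t: 10.15
ee_pos: [0.5327, -0.0437, 0.1848]
ee_rot: [[0.999, -0.047, -0.003], [-0.047, -0.999, 0.0], [-0.003, 0.0, -1.0]]
wrist_force: [-7.1, -1.1, -0.9]
opening: 0.0003
```

```bash
python3 -c "
from rel import *
tcp();k1('k9')"
```

```text
t 10.15 tcp console mm [ 27.4 -36.4 184.8] yaw -2.71 tilt [-0.003  0.    -1.   ] F [-7.   -1.39 -0.86] open 0.0003
scene [242 185  15  18 187]
knob1 [ 53.5 -32.  174.2] f 0.294 c 0.182 D 0.030298451073779153
```

The force rose from 1.4 to 7 N with little further travel, so the lever is at the front stop. I back straight off and clear the view.

>>> {"op": "move_arm", "data": {"series": [[-1,0,0,0,0],[-4,0,0,0,0],[-9,0,0,0,0],[-9,0,-5,0,0],[-9,6,-6,0,0],[-9,12,-6,0,0],[-9,18,-6,0,0],[-9,22,-6,0,0],[-9,22,-6,0,0]]}}

```text
t: 11.32
ee_pos: [0.4329, -0.2617, 0.2455]
ee_rot: [[0.999, -0.051, 0.001], [-0.051, -0.999, -0.001], [0.001, 0.001, -1.0]]
wrist_force: [-0.3, 0.4, 0.0]
opening: -0.0002
```

```bash
python3 -c "
from rel import *
tcp();k1('k10');k1('k10t','top')
W=r.camera('top')
a=cv2.imread('pics/top0.png');b=cv2.imread('pics/k10t.png');cv2.imwrite('pics/cmp.png',np.hstack([a[150:290,110:400],b[150:290,110:400]]))"
```

```text
t 11.32 tcp console mm [ -62.  -258.9  245.5] yaw -2.92 tilt [ 0.001 -0.001 -1.   ] F [-0.34  0.35  0.05] open -0.0002
scene [242 186  15  17 172]
knob1 [ 54.5 -32.6 173.7] f 0.299 c 0.186 D 0.0304697253811419
top [267 179  19  21 304]
knob1 [ 54.6 -35.4 173.2] f 0.3 c 0.202 D 0.025870507490556083
```

View pics/cmp.png

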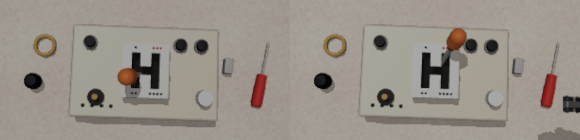

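View pics/k10.png

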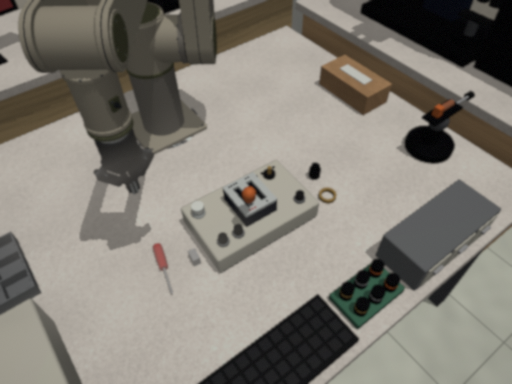

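Both views put the knob home (f≈0.30, c≈0.19–0.20), with the bystanders where they stood and the arm clear. I'm handing in.

```bash
python3 -c "
from rel import *
s=r.state();print(np.abs(s['qvel']).max());print(r.finish_job())"
```

```text
0.018640172759545454
the job is handed in; nothing more can be done
None
```

The lever is home in the third slot, and I handed the job in at about 11.5 s of the 48 s allowed. No verdict is reported.

- **What I did:** With shut fingertips I pushed the knob from behind, from f ≈ -0.10 to the crossbar. I then pushed it from the left across to c ≈ 0.20 with f ≈ 0, and from behind again to the front stop, where the push force rose to 7 N. The knob and stem were never between the fingers.
- **Last checks:** The scene view gave f = 0.299 and c = 0.186; the top view gave f = 0.300 and c = 0.202. The bystanders looked unmoved when I compared the first and last top views by eye. The arm stood clear of everything with about zero wrist force.
- **What disagreed:**
  - During the first part of the crossing there was a 7 N vertical force, probably a finger knuckle on the knob's top. I raised the tool 12 mm and it went away.
  - One two-view knob fix failed because the arm hid the top view. I switched to the scene camera's ray and the known 185 mm lever length.
  - In mid-run the two views differed by up to 7 mm on the knob's position, and by 3 mm at the end.

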